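Wind the carriage to its stop, then press, twist and hold the bayonet cap

TASK

Wind the handwheel clockwise by its crank knob until the carriage touches the red stop block, so that its socket is clear of the guard. Then take the orange bayonet cap, push it into the socket with its lugs in the slots, turn it a quarter turn clockwise against the spring, and finish still gripping it, pressed in and turned, because it springs back if you let go and I am about to put in the retaining screw. Leave the other things on the bench where they are.

Things in the scene. Friction and masses are not known exactly. Their poses are not given: they have to be found in the camera images.
- wheel_axis (a point): Vertical axis of the handwheel (dark steel disc, 104 mm diameter, top 94 mm above the bench) of the green feed unit, at the height of the middle of the crank knob (116 mm above the bench). Axes of the feed unit: y is the carriage's way towards the stop, x points from the wheel to the bed side, z up. The unit is bolted down; its bed is 100 x 340 mm.
- knob (a point): Middle of the upright black crank knob on the handwheel: 18 mm diameter, 37 mm tall (95 to 132 mm above the bench), 40 mm from the wheel's axis. It spins freely on its own pin, so it can be pinched from above and led round in a circle without turning the hand.
- carriage_slide (a joint): Carriage along its bed, m: 0 at the far end under the guard, 0.060 where it touches the red stop block. Geared to the handwheel: one radian of the wheel, clockwise seen from above, moves it 12 mm towards the stop. It stays where it is left; winding takes 3 to 5 N at the knob.
- socket (a point): Centre of the mouth of the bayonet socket on the carriage, at rim level (75 mm above the bench; light metal top, 74 mm square). x runs along its two opposite entry slots (12 mm wide, marked by green dashes) that lead out from a roundish hole 36 mm across; z up. The lip is 8 mm thick. A spring plate 8 mm below the rim resists a cap with 1 N at first, 6 N fully in.
- twist_ring (a joint): Spring ring inside the socket, rad, turned clockwise from above by the cap's lugs: 0 at rest, 1.45 at its stop; it lags about 0.11 rad behind the cap and resists with up to 0.18 N m. The cap can be turned once pushed in until its orange disc is within 3 mm of the rim; after about 90 degrees its wing is in line with the red dashes.
- guard_edge (a point): Middle of the yellow edge of a clear fixed guard plate over the bed, at its top (85 mm above the bench). The plate reaches 146 mm from here away from the stop, 115 mm wide, and covers the socket partly or wholly until the carriage is at the stop; the edge is then 52 mm from the socket's centre.
- cap_center (a point): Middle of the loose bayonet cap, half-way up (33 mm above its foot); it stands upright on the bench, 66 mm tall, 100 to 200 g. Its upper part is an upright orange wing to grip, 42 mm long, 14 mm thick, 30 to 66 mm above the foot. x runs along the wing and the lugs (the same after half a turn), z up.
- cap: The same cap, origin at the centre of its foot, same axes. From the foot up: steel spigot 30 mm diameter, 24 mm tall, chamfered foot, with two opposite lugs along x (6 mm wide, 6 mm tall, 4 to 10 mm above the foot, 54 mm over both); orange disc 46 mm diameter, 24 to 30 mm above the foot; then the wing.
- oil_tin: Blue tin, 52 mm diameter, 85 mm tall, on the bench; leave alone. Origin at the centre of its underside.
- screw_jar: Glass jar, 60 mm diameter, 75 mm tall; leave alone. Origin at the centre of its underside.
- driver: Screwdriver with red handle; leave alone.
- spanner: Steel spanner; leave alone.
- offcut: Offcut of wood, 160 x 45 x 20 mm; leave alone.
- pad_weight: Brass weight, 56 mm diameter, 36 mm tall; leave alone.
- mug: White mug, 76 mm diameter, 85 mm tall; leave alone.
Mind the look-alikes: they are no part of the job. Leave any pink or purple look-alike of the cap alone.

How it is judged:
By the outcome, as a careful person would: the job done as asked, in the order asked, and still so for the second after the job is handed in, while the arm keeps its last pose, push and grip.
It also fails if it takes over 58 s, if anything falls off the work surface, if the arm or the gripper's body presses on something with over 40 N, if the wrist force passes 120 N, or if a joint passes its speed limit or range.

ROBOT

A 6-joint arm with a two-finger parallel gripper is mounted at the origin on the work surface. World frame = base frame: x ahead of the robot, y to its left, z up, the work surface at z = 0. Lengths are in m, angles in degrees, forces in N, time in s.
With the tool pointing down it reaches from about 0.4 to 0.825 m from the base axis. Payload 7 kg.
Tool frame: the origin (TCP) lies on the centre line of the jaws, within the pads' length; the fingertips stand 17 mm ahead of it and the grasp point (between the pads) lies 2 mm behind it; z points along the fingers, y is the direction in which the jaws open and shut (so a half turn about z gives the same grasp; the last joint's range is limited). The gripper opens to 88 mm and grips with 3 to 60 N. Pads are 19 mm wide; open, the fingers measure 130 mm over their backs; the gripper's body (78 mm by 193 mm) begins 47 mm behind the grasp point.
Start: joints at [-49.441, 20.546, 0.682, 0, -70.136, -16.507], TCP at [0.275, -0.616, 0.244] pointing down, gripper open.
Joint ranges: [-176.03, 176.03], [-82.01, 121.73], [-58.28, 71.71], [-173.87, 95.51], [-174.79, -0.11], [-173.66, 173.66]. Speed limits (degrees/s): [136.94, 136.94, 172.46, 180, 180, 180].

INTERFACE

Orientations are given as [roll, pitch, yaw] about the fixed x, y, z axes, in that order (R = Rz(yaw) Ry(pitch) Rx(roll)).
In Python, from plant import telemetry, vision, close_job, recognise, silhouettes, place_of gives the robot as it stands.
- The arm moves only by the shell command python3 -m handwheel 'ROWS'. ROWS is JSON, a list that holds one entry, the list of rows, each a list of 5 numbers: the shift along the tool's x, y, z in m, then the turn about the tool's z in rad, then the closure, from 0 (fully open) to 1 (shut). In form: [[[tx, ty, tz, yaw, gripper], ...]]. A call has 1 to 20 rows; each row shifts and turns the commanded pose from where the row before left it, along the tool's axes as they then stand; what a row does not reach is not made up. A row lasts 1/12 s, in which the tool goes at most 41.7 mm and 7.16 degrees, less where a joint would pass 70% of its speed; a pose out of reach is approached as far as the arm can. A call with a gripper value outside its range is refused whole. The fingers move at their own pace and stop on an object; the grip force is fixed at half the most. Time passes only in rows, so rows that do not move let the fingers close. It gives the time, the measured TCP pose, the force and the opening at its end, in the units of the state.
- telemetry.get_obs(): the state, without advancing time (a new reading comes with each control period).
- vision.snapshot(name): name is "side" or "top"; returns a dict with "color" (400x640x3 uint8, red, green, blue), "mtx" (3x3 intrinsics, pixels), "cam_to_world" (4x4, takes a point from camera to world coordinates). Camera axes: x right, y down, z forward; pixel columns grow to the right and rows downward; lengths in m; the calibration is good to about 2 mm. A picture is of the moment at which its call begins. There is no depth.
- close_job(): hands the job in, once; it reports no verdict.
Trained networks look in a picture, given as the dict that the camera call returned (one of the last four; its "shot" number tells which), for a name from the list of things; names that differ only in an ending like _2 or _b are one class to them, and where a whole thing is asked for, a point or a joint stands for the part that bears it (a point fixed in the world has none). Each returns a list of dicts, best first, with "conf" (0 to 1); they miss things now and then, are a little off and sometimes report something else, mostly with a low value. They report only what shows in the picture. A call takes as long as a camera call. They do not tell look-alikes from the thing itself.
- recognise(name, picture): "xy" ([column, row] in pixels, amid what is visible of it).
- silhouettes(name, picture): "region" (400x640 bool, what is visible of it) and "xy" ([column, row] in pixels, amid what is visible of it).
- place_of(name, picture): "xy" ([column, row] in pixels: a listed point, or the origin of a listed thing).
The state is a dict: "clock": time; "joint_pos": joint angles; "qvel": joint speeds; "tau": joint torques, N m; "tool_pos": TCP position; "orientation": TCP orientation; "force": force on the tool from outside, world axes, zero at the start; "moment": the same for the moment, N m; "opening": finger opening in m.
Only numpy, scipy, OpenCV 4.12 (cv2) and the standard library are available. Lean on these libraries where they do the work, as an engineer would, in place of code of your own. Each camera call takes 0.05 s, during which the arm holds its last target.

## Working session

There is one attempt and no reset: what is moved stays moved. The work goes in short steps, Python scripts to look and compute and a shell command to move; the robot and the scene stay as the last step left them, time stands still between calls to the robot, and variables do not carry over. Pictures are saved under pics/ and viewed, and the job is handed in when it is done.

```bash
ls; mkdir -p pics; cat > h.py <<'E'
import numpy as np, cv2
from plant import telemetry, vision, recognise, silhouettes, place_of
def save(p,name,crop=None,scale=1):
    im=p["color"][...,::-1]
    if crop: x0,y0,x1,y1=crop; im=im[y0:y1,x0:x1]
    im=cv2.resize(np.ascontiguousarray(im),None,fx=scale,fy=scale,interpolation=cv2.INTER_CUBIC)
    cv2.imwrite("pics/"+name,im)
def atz(p,xy,z):
    K=p["mtx"];T=p["cam_to_world"]
    d=T[:3,:3]@np.linalg.inv(K)@np.array([xy[0],xy[1],1.]);o=T[:3,3]
    return o+d*(z-o[2])/d[2]
def proj(p,X):
    T=np.linalg.inv(p["cam_to_world"]);c=T[:3,:3]@np.array(X)+T[:3,3];u=p["mtx"]@c
    return u[:2]/u[2]
E
python3 - <<'E'
from h import *
np.set_printoptions(precision=4,suppress=True)
o=telemetry.get_obs();print(o)
t=vision.snapshot("top");s=vision.snapshot("side")
save(t,"t0.png");save(s,"s0.png")
print(t["cam_to_world"],s["cam_to_world"],t["mtx"])
H=dict(wheel_axis=.116,knob=.1135,socket=.075,guard_edge=.085,cap_center=.033,cap=0)
for n,z in H.items():
  for nm,p in (("top",t),("side",s)):
    for r in place_of(n,p): print(n,nm,np.array(r["xy"]),round(r["conf"],2),atz(p,r["xy"],z))
E
```

```text
pics
{'clock': 0.0, 'joint_pos': array([-49.4386,  20.591 ,   0.6335,  -0.0225, -70.1359, -16.5072]), 'qvel': array([ 0.0134, -0.0022,  0.0207,  0.0258,  0.092 , -0.0867]), 'tau': array([  0.0003, -58.2723,  29.3042,   6.9968,   0.0067,  -0.0002]), 'tool_pos': array([ 0.2749, -0.616 ,  0.2426]), 'orientation': array([ 179.9043,   -0.0063, -155.9534]), 'force': array([ 0.5545,  0.328 , -0.3035]), 'moment': array([-0.0123,  0.0266,  0.0556]), 'opening': 0.08750543250363721}
[[ 0.0004 -0.993   0.1181  0.3695]
 [-0.9999 -0.0021 -0.0143  0.0445]
 [ 0.0145 -0.118  -0.9929  1.3432]
 [ 0.      0.      0.      1.    ]] [[-0.8868 -0.2778  0.3694  0.0951]
 [-0.4618  0.4981 -0.7339  0.899 ]
 [ 0.0199 -0.8214 -0.57    0.7741]
 [ 0.      0.      0.      1.    ]] [[455.1764   0.     315.7113]
 [  0.     455.1764 197.27  ]
 [  0.       0.       1.    ]]
wheel_axis top [366.9 198.7] 0.63 [ 0.5118 -0.1124  0.116 ]
wheel_axis side [353.7 175.7] 0.83 [ 0.5007 -0.1025  0.116 ]
knob top [360.7 216.1] 0.55 [ 0.4645 -0.0953  0.1135]
knob side [315.2 186.5] 0.53 [0.5777 0.007  0.1135]
knob side [362.5 177. ]
[... 757 characters left out ...]
[0.3545 0.1937 0.033 ]
cap_center side [309.2 330. ] 0.6 [0.3722 0.4096 0.033 ]
cap_center side [318.4 258.6] 0.54 [0.4614 0.2012 0.033 ]
cap top [256.2 223.3] 0.62 [0.4516 0.2005 0.    ]
cap top [363.9 214.6] 0.62 [ 0.4778 -0.1177  0.    ]
cap top [223.8 230.2] 0.61 [0.4312 0.2952 0.    ]
cap top [257.8 256.8] 0.6 [0.3537 0.1942 0.    ]
cap top [197.  202.3] 0.47 [0.5135 0.3762 0.    ]
cap top [185.8 253.4] 0.46 [0.3635 0.4041 0.    ]
cap side [306.7 298.7] 0.92 [ 0.4353  0.3102 -0.    ]
cap side [320.9 269.4] 0.85 [0.452  0.2038 0.    ]
cap side [309.1 341. ] 0.85 [0.3704 0.4135 0.    ]
cap side [263.5 308.4] 0.84 [ 0.5116  0.386  -0.    ]
cap side [357.3 280.4] 0.78 [0.3499 0.1937 0.    ]
```

View pics/t0.png

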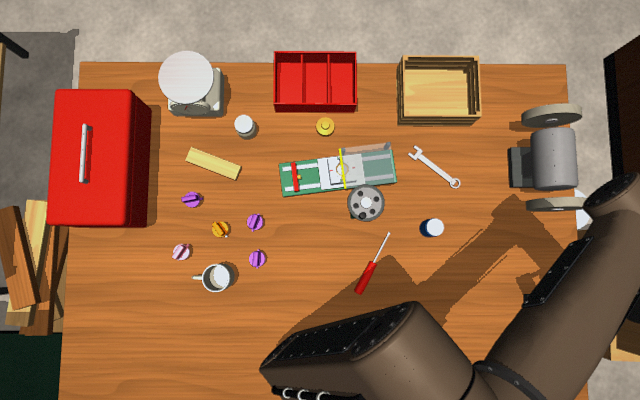

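View pics/s0.png

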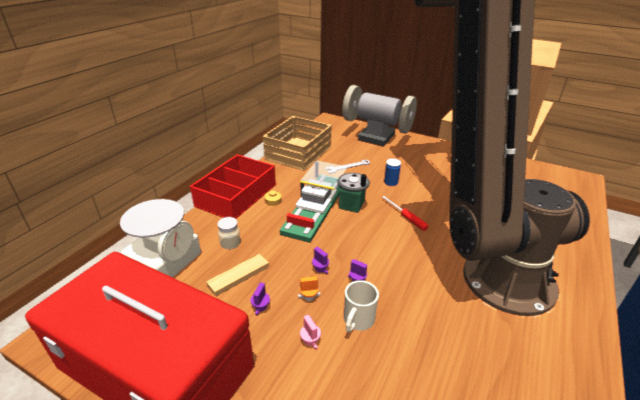

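```bash
python3 - <<'E'
import cv2
t=cv2.imread('pics/t0.png');s=cv2.imread('pics/s0.png')
f=lambda im,x0,y0,x1,y1,k:cv2.resize(im[y0:y1,x0:x1],None,fx=k,fy=k,interpolation=cv2.INTER_CUBIC)
cv2.imwrite('pics/c1.png',f(t,160,180,290,280,6));cv2.imwrite('pics/c2.png',f(t,280,110,420,240,4.5))
cv2.imwrite('pics/c3.png',f(s,230,240,380,350,5));cv2.imwrite('pics/c4.png',f(s,260,120,420,240,5))
E
```

```text
(no output)
```

View pics/c1.png

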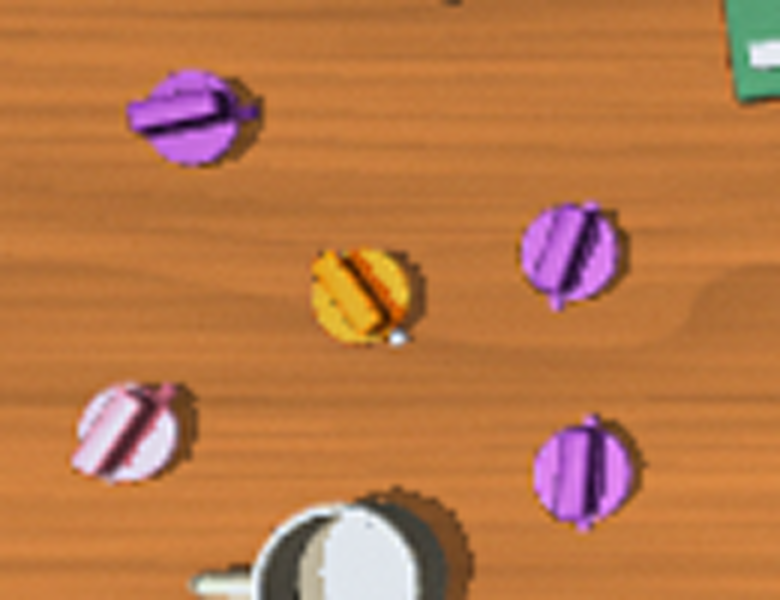

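View pics/c2.png

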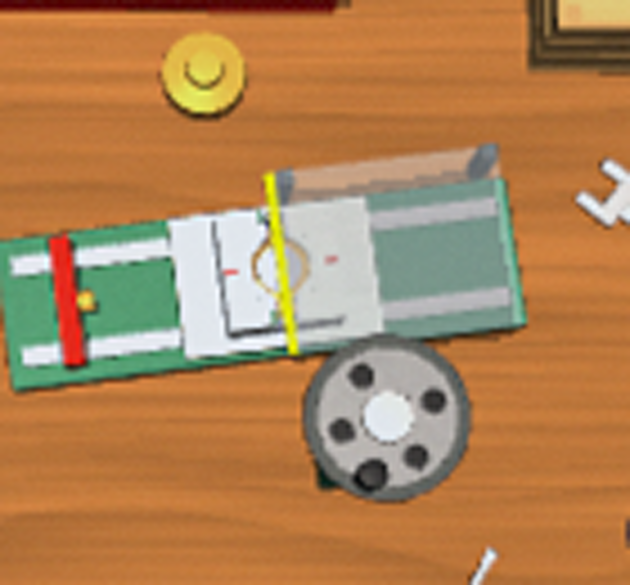

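View pics/c3.png

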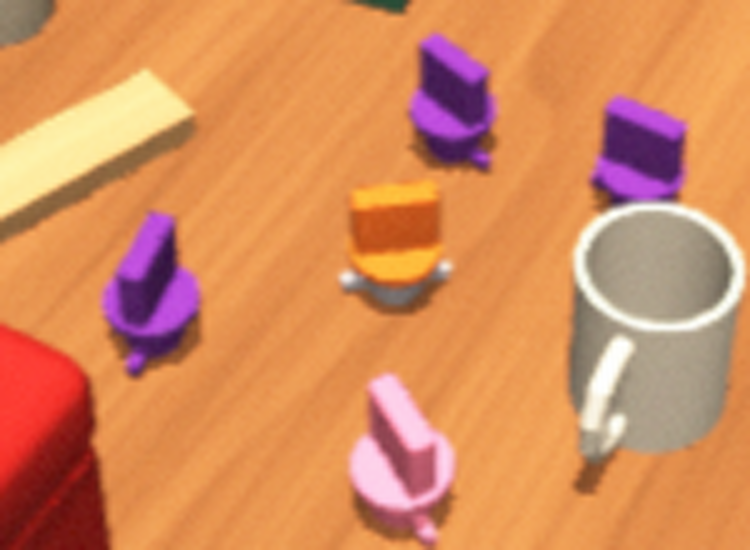

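View pics/c4.png

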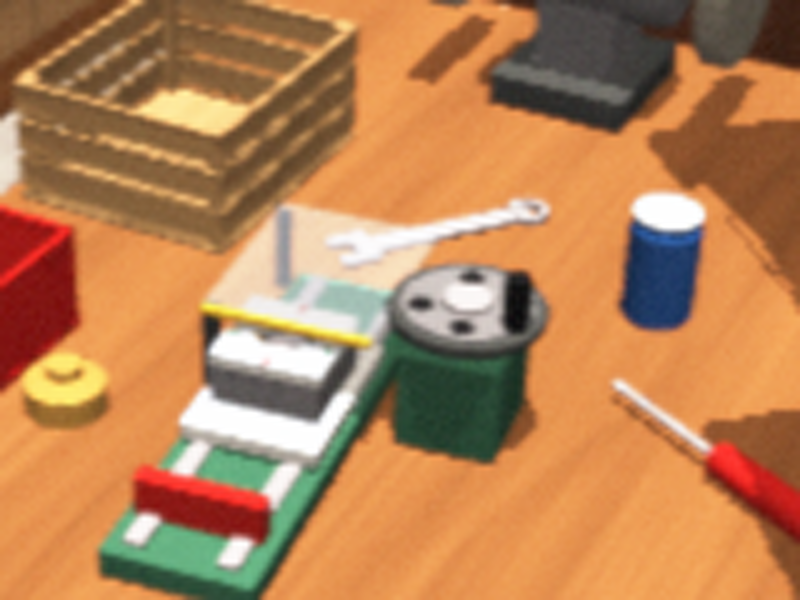

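Orange cap at top (220,229); the purple ones at (192,200), (255,222) and (257,258), and the pink one at (180,252), are look-alikes. The enlarged crop shows the only orange one, with steel lugs, so that is the cap. The knob is at top (362,216).

```bash
cat >> h.py <<'E'
def tri(pairs):
    A=[];b=[]
    for p,xy in pairs:
        T=p["cam_to_world"];d=T[:3,:3]@np.linalg.inv(p["mtx"])@np.array([xy[0],xy[1],1.]);d/=np.linalg.norm(d)
        M=np.eye(3)-np.outer(d,d);A.append(M);b.append(M@T[:3,3])
    X=np.linalg.lstsq(np.vstack(A),np.hstack(b),rcond=None)[0];return X,[np.round(proj(p,X)-np.array(xy),1) for p,xy in pairs]
E
python3 - <<'E'
from h import *
np.set_printoptions(precision=4,suppress=True)
t=vision.snapshot("top");s=vision.snapshot("side")
kt=(362.2,215.6);ks=(363.4,180.4)
print("knobtop top",atz(t,kt,.132),"side mid",atz(s,ks,.1135),"tri wing mid",tri([(t,kt),(s,ks)]))
print("wheel disc c",atz(t,(366,202.6),.094),atz(s,(353.6,181),.094))
for n in("knob","wheel_axis"):
  for p in(t,s):
    for r in silhouettes(n,p)[:2]:
      ys,xs=np.nonzero(r["region"]);print(n,r["conf"],r["xy"],xs.min(),xs.max(),ys.min(),ys.max())
# stop direction: bed edges in top image
L=lambda x,y:(x/4.5+280,y/4.5+110)
for a in((0,240),(15,390),(527,325),(500,178)): print("bed corner",atz(t,L(*a),.03))
print("edge",atz(t,L(269,175),.085),atz(t,L(294,352),.085))
for a in((170,217),(187,358),(366,195),(385,335),(265,265)):print("carr",atz(t,L(*a),.075))
# cap wing
M=lambda x,y:(x/6+160,y/6+180)
for a in((325,258),(373,325)):print("wing top",atz(t,M(*a),.066))
print("disc",atz(t,M(361,295),.030))
for n in("cap_center",):
  for r in silhouettes(n,t)[:6]:
      ys,xs=np.nonzero(r["region"]);print(n,r["conf"],r["xy"],xs.min(),xs.max(),ys.min(),ys.max())
E
```

```text
knobtop top [ 0.4644 -0.0972  0.132 ] side mid [ 0.4648 -0.0957  0.1135] tri wing mid (array([ 0.4662, -0.0996,  0.1109]), [array([-0., -0.]), array([0., 0.])])
wheel disc c [ 0.5035 -0.1126  0.094 ] [ 0.5014 -0.1065  0.094 ]
knob 0.41 [360.2, 215.9] 359 364 213 218
knob 0.53 [393.6, 172.8] 384 399 159 185
knob 0.4 [363.3, 177.7] 360 366 174 186
wheel_axis 0.66 [355.2, 175.2] 279 396 142 221
wheel_axis 0.67 [321.6, 198.5] 279 368 161 242
wheel_axis 0.61 [308.3, 288.6] 299 318 276 299
bed corner [0.6255 0.1302 0.03  ]
bed corner [0.5272 0.1196 0.03  ]
bed corner [ 0.5704 -0.2125  0.03  ]
bed corner [ 0.6678 -0.1968  0.03  ]
edge [ 0.6567 -0.0415  0.085 ] [ 0.5447 -0.0564  0.085 ]
carr [0.6318 0.0204 0.075 ]
carr [0.5422 0.0098 0.075 ]
carr [ 0.6463 -0.1035  0.075 ]
carr [ 0.557  -0.1144  0.075 ]
carr [ 0.6013 -0.0394  0.075 ]
wing top [0.4482 0.3102 0.066 ]
wing top [0.4171 0.2871 0.066 ]
disc [0.4328 0.3    0.03  ]
cap_center 0.77 [251.5, 221.4] 247 262 214 230
cap_center 0.75 [190.1, 198.9] 181 200 192 206
cap_center 0.73 [179.7, 250.6] 172 188 244 260
cap_center 0.61 [256.2, 259.0] 248 264 250 267
cap_center 0.54 [219.4, 226.8] 212 227 222 237
```

```bash
python3 -m handwheel '[[[0,0,0,-0.12,0],[0,0,0,-0.12,0],[0,0,0,-0.12,0],[0,0,0,-0.12,0],[0,0,0,-0.12,0],[0,0,0,-0.12,0],[0,0,0,-0.12,0],[0,0,0,-0.12,0],[0,0,0,-0.12,0],[0,0,0,-0.12,0],[0,0,0,-0.12,0],[0,0,0,-0.12,0],[0,0,0,-0.12,0],[0,0,0,-0.12,0],[0,0,0,-0.12,0],[0,0,0,-0.12,0],[0,0,0,-0.12,0],[0,0,0,-0.12,0],[0,0,0,-0.12,0],[0,0,0,-0.12,0]]]'; python3 -c "
from h import *
print(telemetry.get_obs())"
```

```text
clock: 2.72
tool_pos: [0.2751, -0.6164, 0.2435]
orientation: [-180.0, 0.0, -18.1]
force: [0.9, 0.1, 0.6]
opening: 0.0877
{'clock': 2.7167, 'joint_pos': array([-4.94405555e+01,  2.05476687e+01,  6.82511637e-01, -1.03174436e-03,
       -7.01382235e+01,  1.21341169e+02]), 'qvel': array([ 8.14660221e-04, -1.27303126e-01, -1.32309654e-02, -6.88351241e-02,
        2.38118006e-02,  8.19450519e+01]), 'tau': array([-1.16095488e-02, -5.82730508e+01,  2.93590307e+01,  6.85614109e+00,
        4.37588885e-02, -2.38058008e+00]), 'tool_pos': array([ 0.27508514, -0.61636762,  0.24354742]), 'orientation': array([-1.79997413e+02,  2.38263820e-03, -1.80997368e+01]), 'force': array([0.89284786, 0.13387696, 0.57959489]), 'moment': array([-0.13420236,  0.10934083,  0.01295631]), 'opening': 0.08768643385632008}
```

```bash
python3 -m handwheel '[[[0,0,0,-0.107,0],[0,0,0,-0.107,0],[0,0,0,-0.108,0],[0.012,-0.033,0,0,0],[0.012,-0.033,0,0,0],[0.012,-0.033,0,0,0],[0.012,-0.033,0,0,0],[0.012,-0.033,0,0,0],[0.012,-0.033,0,0,0],[0.012,-0.033,0,0,0],[0.012,-0.033,0,0,0],[0.012,-0.033,0,0,0],[0.012,-0.033,0,0,0],[0.012,-0.033,0,0,0],[0.012,-0.033,0,0,0],[0.012,-0.033,0,0,0],[0.012,-0.033,0,0,0],[0.012,-0.033,0,0,0],[0.010,-0.024,0.04,0,0]]]'
python3 -m handwheel '[[[0,0,0.02,0,0],[0,0,0,0,0]]]'
python3 - <<'E'
from h import *
t=vision.snapshot("top");s=vision.snapshot("side")
save(t,"t1.png",(270,110,430,250),4.5);save(s,"s1.png",(260,100,420,240),4.5)
print(telemetry.get_obs()["joint_pos"])
E
```

```text
clock: 4.3
tool_pos: [0.4686, -0.0979, 0.2144]
orientation: [-180.0, -0.7, 0.2]
force: [2.8, 0.5, -0.2]
opening: 0.0877
clock: 4.47
tool_pos: [0.4616, -0.0991, 0.1851]
orientation: [-180.0, 0.4, 0.1]
force: [-1.5, -1.1, 0.0]
opening: 0.0874
[ 1.16359857e+01  4.11506948e+00 -2.83783718e+01  3.25096081e-02
 -5.75878664e+01  7.84044656e+01]
```

View pics/s1.png

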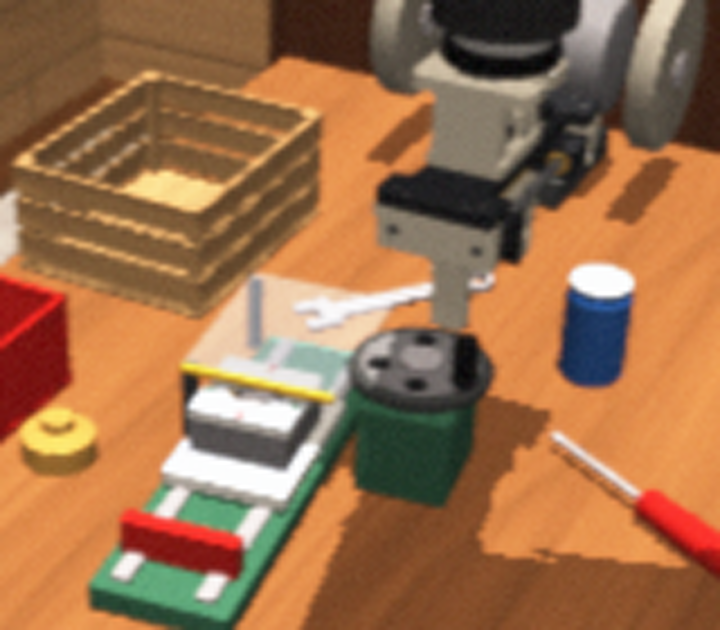

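View pics/t1.png

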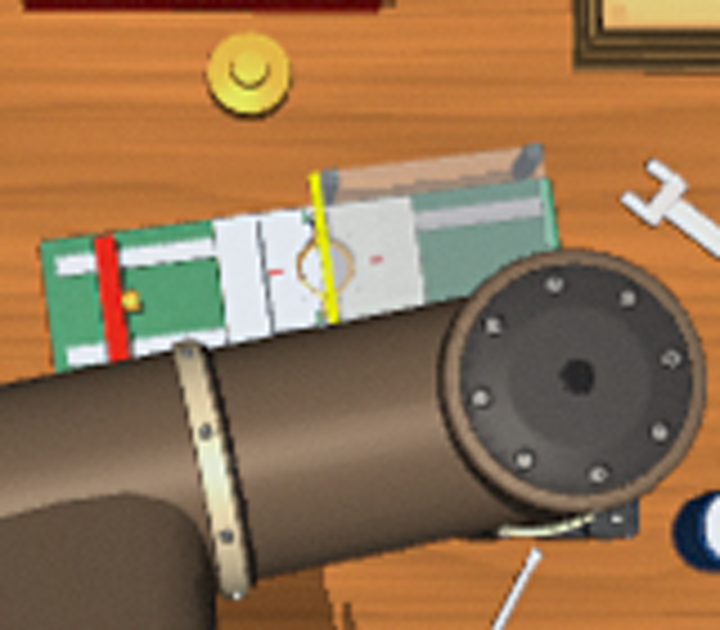

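Hand is open over the knob (side crop knob at about (465,360), fingers either side in y). Descend and pinch.

```bash
python3 -m handwheel '[[[0,0,0.02,0,0],[0,0,0.02,0,0],[0,0,0.015,0,0],[0,0,0.01,0,0],[0,0,0,0,0],[0,0,0,0,0]]]'
python3 -m handwheel '[[[0,0,0,0,0.7],[0,0,0,0,1],[0,0,0,0,1],[0,0,0,0,1],[0,0,0,0,1],[0,0,0,0,1]]]'
python3 - <<'E'
from h import *
s=vision.snapshot("side")
save(s,"s2.png",(260,100,420,240),4.5)
print(telemetry.get_obs())
E
```

```text
clock: 5.07
tool_pos: [0.4644, -0.1011, 0.1249]
orientation: [180.0, -0.1, -0.0]
force: [0.1, 0.6, 0.7]
opening: 0.0876
clock: 5.57
tool_pos: [0.4638, -0.1003, 0.1238]
orientation: [-180.0, -0.0, 0.0]
force: [0.4, -0.0, -0.8]
opening: 0.0529
{'clock': 5.6167, 'joint_pos': array([ 1.16354110e+01,  8.44883547e+00, -3.33635691e+01,  2.15432498e-03,
       -4.81778726e+01,  7.83807298e+01]), 'qvel': array([ 0.00670366,  0.0484525 , -0.12280131,  0.00199047, -0.04733695,
       -0.03953319]), 'tau': array([-2.02152715e-02, -3.55292702e+01,  2.33545214e+01,  5.47669172e+00,
        8.22094968e-02,  1.10731619e-04]), 'tool_pos': array([ 0.46375932, -0.10033951,  0.12375622]), 'orientation': array([-1.79999615e+02, -9.84691348e-03,  1.75772464e-02]), 'force': array([-0.08774746,  0.15865581, -0.49536775]), 'moment': array([-0.02239999,  0.10338981, -0.0332587 ]), 'opening': 0.04901513853120639}
```

View pics/s2.png

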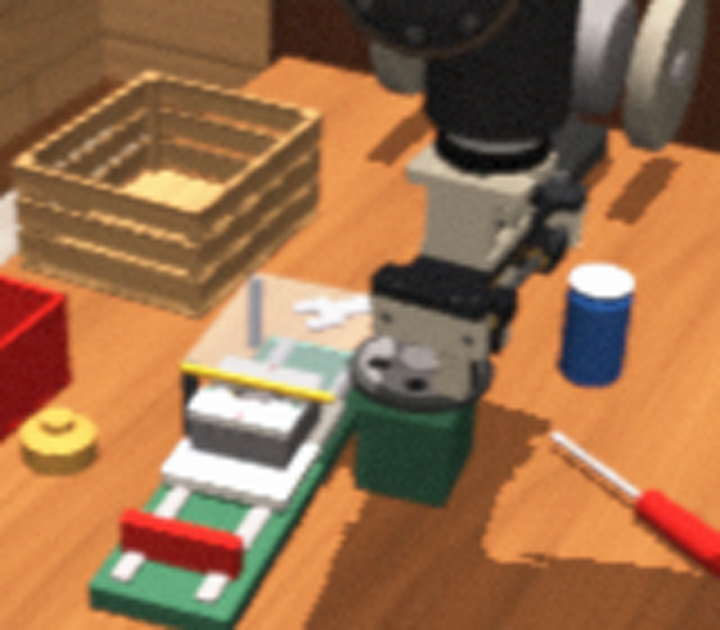

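```bash
python3 -m handwheel '[[[0,0,0,0,1],[0,0,0.003,0,1],[0,0,0,0,1],[0,0,0,0,1],[0,0,0,0,1],[0,0,0,0,1],[0,0,0,0,1]]]'
```

```text
clock: 6.2
tool_pos: [0.4636, -0.1001, 0.1204]
orientation: [-180.0, 0.0, 0.0]
force: [1.5, 2.9, -3.1]
opening: 0.0171
```

```bash
cat > arc.py <<'E'
import sys,numpy as np
a0,a1,n=map(float,sys.argv[1:4])
a=np.radians(np.linspace(a0,a1,int(n)+1));r=float(sys.argv[4]) if len(sys.argv)>4 else .04
print([[round(float(x),4),round(float(-y),4)] for x,y in zip(np.diff(r*np.cos(a)),np.diff(r*np.sin(a)))])
E
python3 arc.py 165.6 125.6 5; python3 -c "
from h import *
o=telemetry.get_obs();print(o['opening'],o['force'],o['tool_pos'])"
```

```text
[[0.0018, -0.0053], [0.0025, -0.005], [0.0032, -0.0046], [0.0038, -0.0041], [0.0043, -0.0036]]
0.01708663289410954 [ 1.50795692  2.93294648 -3.14473941] [ 0.4635713  -0.10013203  0.12036923]
```

```bash
python3 -m handwheel '[[[0.0018,-0.0053,0,0,1],[0.0025,-0.005,0,0,1],[0,0,0,0,1]]]'; python3 -m handwheel '[[[0.0032,-0.0046,0,0,1],[0.0038,-0.0041,0,0,1],[0.0043,-0.0036,0,0,1],[0,0,0,0,1],[0,0,0,0,1]]]'
python3 - <<'E'
from h import *
s=vision.snapshot("side")
save(s,"s3.png",(260,100,420,240),4.5)
E
```

```text
clock: 6.45
tool_pos: [0.4681, -0.0898, 0.1204]
orientation: [180.0, 0.0, 0.0]
force: [1.4, -2.0, -4.3]
opening: 0.0176
clock: 6.87
tool_pos: [0.4795, -0.0777, 0.1204]
orientation: [180.0, -0.0, 0.0]
force: [2.3, -3.3, -6.5]
opening: 0.018
```

View pics/s3.png

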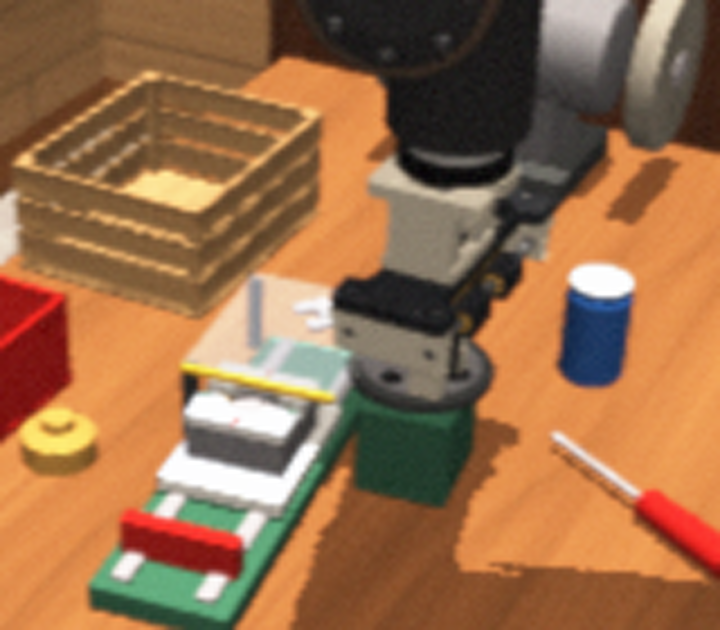

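```bash
python3 arc.py 125.6 45.6 10;python3 arc.py 45.6 -34.4 10;python3 arc.py -34.4 -82.4 8
```

```text
[[0.0048, -0.0029], [0.0051, -0.0022], [0.0054, -0.0015], [0.0055, -0.0007], [0.0056, 0.0], [0.0055, 0.0008], [0.0054, 0.0016], [0.0051, 0.0023], [0.0047, 0.003], [0.0042, 0.0036]]
[[0.0037, 0.0042], [0.0031, 0.0046], [0.0024, 0.005], [0.0017, 0.0053], [0.0009, 0.0055], [0.0002, 0.0056], [-0.0006, 0.0055], [-0.0014, 0.0054], [-0.0021, 0.0052], [-0.0028, 0.0048]]
[[-0.0025, 0.0033], [-0.0029, 0.003], [-0.0032, 0.0027], [-0.0034, 0.0024], [-0.0037, 0.002], [-0.0039, 0.0016], [-0.004, 0.0012], [-0.0041, 0.0008]]
```

```bash
python3 -m handwheel '[[[0.0048,-0.0029,0,0,1],[0.0051,-0.0022,0,0,1],[0.0054,-0.0015,0,0,1],[0.0055,-0.0007,0,0,1],[0.0056,0,0,0,1]]]'; python3 -m handwheel '[[[0.0055,0.0008,0,0,1],[0.0054,0.0016,0,0,1],[0.0051,0.0023,0,0,1],[0.0047,0.003,0,0,1],[0.0042,0.0036,0,0,1],[0,0,0,0,1]]]'
```

```text
clock: 7.33
tool_pos: [0.5043, -0.0708, 0.1204]
orientation: [180.0, 0.2, -0.0]
force: [-4.6, -3.7, -1.7]
opening: 0.0173
clock: 7.83
tool_pos: [0.5303, -0.0823, 0.1204]
orientation: [180.0, 0.1, -0.0]
force: [-3.0, -4.8, -2.7]
opening: 0.0172
```

```bash
python3 -m handwheel '[[[0.0035,0.0048,0,0,1],[0.0028,0.005,0,0,1],[0.0024,0.005,0,0,1],[0.0017,0.0053,0,0,1],[0.0009,0.0055,0,0,1]]]'; python3 -m handwheel '[[[0.0002,0.0056,0,0,1],[-0.0006,0.0055,0,0,1],[-0.0014,0.0054,0,0,1],[-0.0021,0.0052,0,0,1],[0,0,0,0,1]]]'
python3 - <<'E'
from h import *
s=vision.snapshot("side");t=vision.snapshot("top")
save(s,"s4.png",(260,100,420,240),4.5);save(t,"t4.png",(260,110,420,250),4.5)
E
```

```text
clock: 8.25
tool_pos: [0.542, -0.1075, 0.1204]
orientation: [-180.0, 0.0, 0.0]
force: [-3.0, 4.0, -3.8]
opening: 0.0172
clock: 8.67
tool_pos: [0.5373, -0.13, 0.1204]
orientation: [-180.0, 0.0, -0.0]
force: [-3.5, 0.8, -4.9]
opening: 0.0173
```

View pics/s4.png

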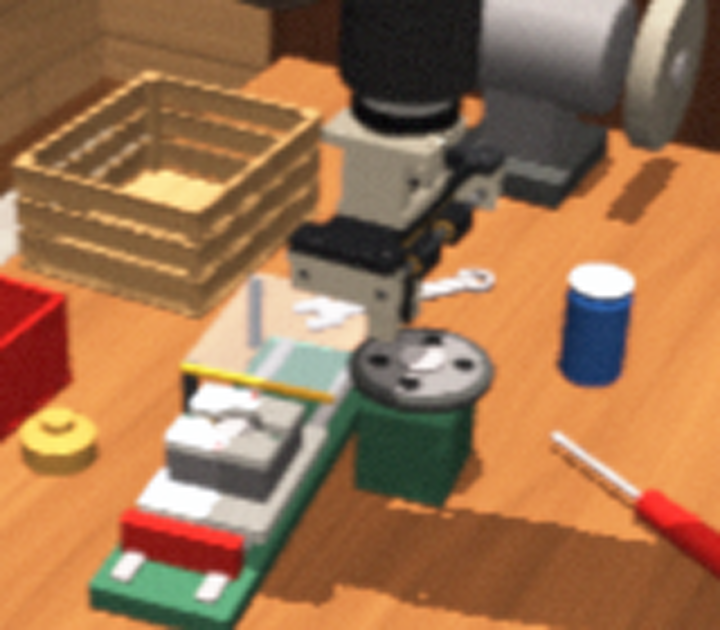

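View pics/t4.png

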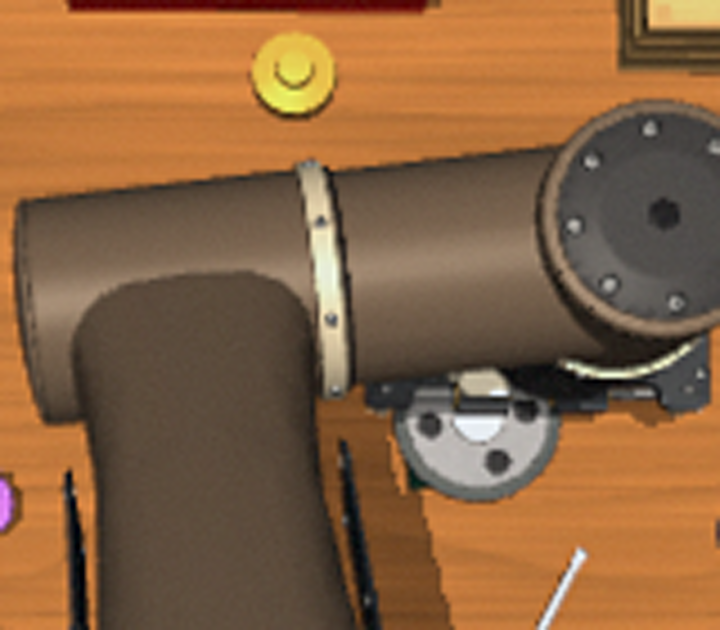

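The carriage front is near the red block. Small steps now, watching the force.

```bash
python3 -m handwheel '[[[-0.0025,0.0035,0,0,1],[-0.0027,0.0033,0,0,1],[0,0,0,0,1]]]'; python3 -m handwheel '[[[-0.0029,0.003,0,0,1],[-0.0015,0.0014,0,0,1],[0,0,0,0,1]]]'
```

```text
clock: 9.02
tool_pos: [0.5331, -0.1361, 0.1205]
orientation: [-180.0, -0.1, 0.0]
force: [0.7, 0.8, -9.9]
opening: 0.0171
clock: 9.27
tool_pos: [0.5287, -0.1406, 0.1205]
orientation: [180.0, -0.0, 0.0]
force: [4.0, 0.1, -12.6]
opening: 0.0176
```

```bash
python3 - <<'E'
from h import *
s=vision.snapshot("side");print(telemetry.get_obs()['force'])
save(s,"s5.png",(270,150,350,240),6.6)
E
```

```text
[  3.14213447  -0.80284352 -13.29465472]
```

View pics/s5.png

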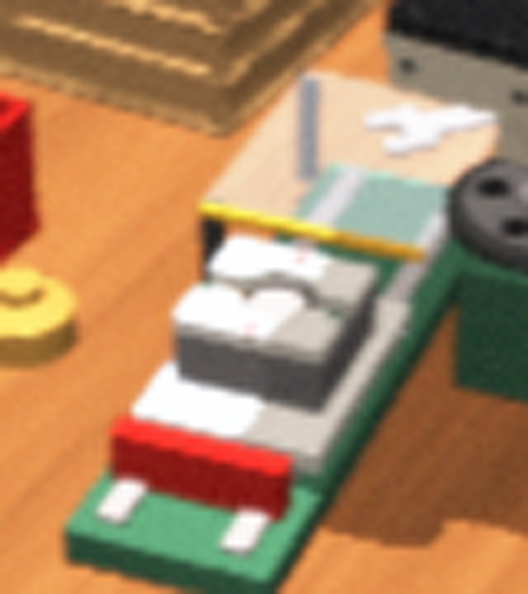

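```bash
python3 -m handwheel '[[[-0.002,0.0018,0.0005,0,1],[-0.002,0.0017,0,0,1],[0,0,0,0,1]]]'; python3 -m handwheel '[[[-0.0022,0.0015,0,0,1],[-0.0022,0.0014,0,0,1],[0,0,0,0,1]]]'
```

```text
clock: 9.57
tool_pos: [0.5244, -0.144, 0.1205]
orientation: [180.0, -0.0, 0.0]
force: [2.1, 0.7, -8.1]
opening: 0.0172
clock: 9.82
tool_pos: [0.5197, -0.1468, 0.1204]
orientation: [-180.0, -0.0, 0.0]
force: [0.9, 2.7, -5.5]
opening: 0.0173
```

```bash
python3 -m handwheel '[[[-0.0025,0.001,0,0,1],[-0.0025,0.0008,0,0,1],[0,0,0,0,1]]]'; python3 -m handwheel '[[[-0.0025,0.0006,0,0,1],[-0.0025,0.0004,0,0,1],[0,0,0,0,1]]]'
python3 - <<'E'
from h import *
s=vision.snapshot("side");print(telemetry.get_obs()['force'])
save(s,"s6.png",(270,150,350,240),6.6)
E
```

```text
clock: 10.07
tool_pos: [0.5148, -0.1488, 0.1204]
orientation: [180.0, -0.0, 0.0]
force: [2.6, 0.4, -5.5]
opening: 0.0175
clock: 10.32
tool_pos: [0.5098, -0.15, 0.1204]
orientation: [180.0, -0.0, 0.0]
force: [2.4, -2.7, -4.4]
opening: 0.0173
[ 2.79849598 -2.88777937 -3.87610827]
```

View pics/s6.png

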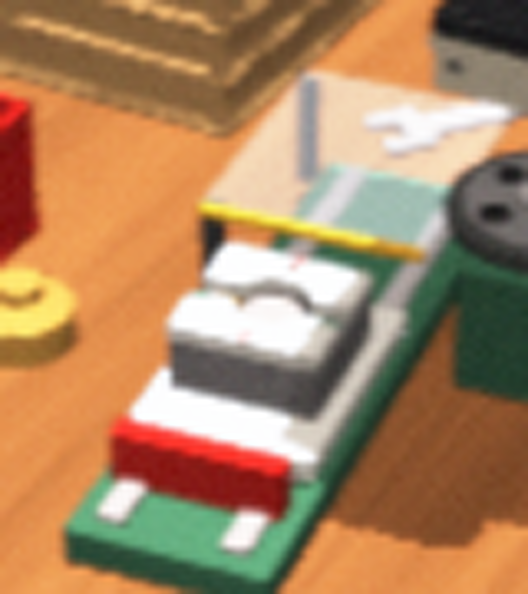

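```bash
python3 -m handwheel '[[[-0.0027,0.0003,0,0,1],[-0.0027,0,0,0,1],[0,0,0,0,1]]]'; python3 -m handwheel '[[[-0.0025,-0.0001,0,0,1],[-0.0025,-0.0003,0,0,1],[0,0,0,0,1]]]'
```

```text
clock: 10.62
tool_pos: [0.5043, -0.1506, 0.1204]
orientation: [179.9, 0.0, 0.0]
force: [3.0, -6.8, -5.4]
opening: 0.0174
clock: 10.87
tool_pos: [0.499, -0.1505, 0.1204]
orientation: [179.9, 0.0, 0.0]
force: [1.2, -8.7, -5.6]
opening: 0.0172
```

```bash
python3 -m handwheel '[[[-0.0025,0.0006,0,0,1],[-0.0025,0,0,0,1],[0,0,0,0,1]]]'; python3 -m handwheel '[[[-0.0025,-0.0005,0,0,1],[-0.0025,-0.0007,0,0,1],[0,0,0,0,1]]]'
python3 - <<'E'
from h import *
s=vision.snapshot("side");print(telemetry.get_obs()['force'])
save(s,"s7.png",(270,150,350,240),6.6)
E
```

```text
clock: 11.12
tool_pos: [0.4956, -0.1503, 0.1204]
orientation: [180.0, -0.1, 0.0]
force: [6.4, -4.4, -8.6]
opening: 0.0173
clock: 11.37
tool_pos: [0.4948, -0.1499, 0.1208]
orientation: [179.9, -0.6, 0.1]
force: [22.1, -15.6, -23.6]
opening: 0.0172
[ 22.04411537 -16.03283614 -23.56200089]
```

View pics/s7.png

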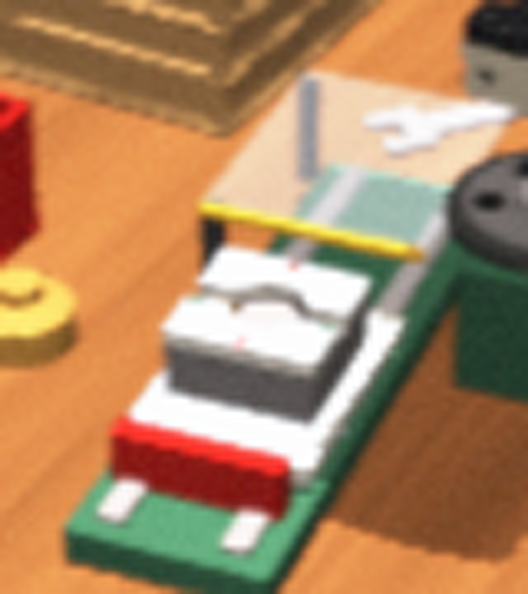

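Stalled at 22 N: the carriage is against the stop. Unload, open, lift.

```bash
python3 -m handwheel '[[[0.0025,0,0,0,1],[0.0015,0,0,0,1],[0,0,0,0,1]]]'; python3 -m handwheel '[[[0,0,0,0,0.5],[0,0,0,0,0.3],[0,0,0,0,0],[0,0,0,0,0],[0,0,0,0,0],[0,0,-0.01,0,0],[0,0,-0.02,0,0],[0,0,-0.03,0,0],[0,0,-0.03,0,0],[0,0,-0.03,0,0],[0,0,0,0,0]]]'
```

```text
clock: 11.67
tool_pos: [0.4953, -0.15, 0.1206]
orientation: [179.9, -0.1, 0.0]
force: [8.1, -11.3, -10.2]
opening: 0.0174
clock: 12.58
tool_pos: [0.4965, -0.1492, 0.2473]
orientation: [179.9, -0.6, 0.1]
force: [1.9, -0.8, 1.5]
opening: 0.0841
```

```bash
python3 - <<'E'
from h import *
np.set_printoptions(precision=4,suppress=True)
s=vision.snapshot("side");t=vision.snapshot("top")
save(s,"s8.png",(270,150,350,240),8);save(t,"t8.png",(270,110,420,220),5);save(t,"t8c.png",(195,205,245,250),12);save(s,"s8c.png",(285,265,335,310),12)
for n,z in(("cap_center",.033),("cap",0),("socket",.075),("guard_edge",.085)):
  a=place_of(n,t);b=place_of(n,s)
  for r in a:print(n,'t',np.array(r['xy']),r['conf'],atz(t,r['xy'],z))
  for r in b:print(n,'s',np.array(r['xy']),r['conf'],atz(s,r['xy'],z))
print(telemetry.get_obs())
E
```

```text
cap_center t [177.1 253.6] 0.76 [0.3631 0.4199 0.033 ]
cap_center t [257.1 260.9] 0.71 [0.3425 0.1924 0.033 ]
cap_center t [218.5 227.9] 0.68 [0.4362 0.3043 0.033 ]
cap_center t [190.4 198.3] 0.58 [0.5215 0.3874 0.033 ]
cap_center t [251.2 221.8] 0.46 [0.4539 0.211  0.033 ]
cap_center s [308.3 329. ] 0.85 [0.3752 0.4083 0.033 ]
cap_center s [319.3 259.6] 0.77 [0.4575 0.2034 0.033 ]
cap_center s [358.5 270.6] 0.7 [0.3501 0.1909 0.033 ]
cap_center s [260.3 296.6] 0.68 [0.5207 0.3823 0.033 ]
cap_center s [310.2 288.7] 0.61 [0.4288 0.3039 0.033 ]
cap t [183.9 250.1] 0.79 [0.3731 0.4099 0.    ]
cap t [257.7 223.7] 0.73 [0.4504 0.196  0.    ]
cap t [225.7 230.2] 0.55 [0.4312 0.2896 0.    ]
cap t [256.  258.2] 0.55 [0.3497 0.1994 0.    ]
cap t [197.3 201.4] 0.47 [0.5162 0.3754 0.    ]
cap s [317.6 268.2] 0.85 [0.4619 0.204  0.    ]
cap s [306.8 339.8] 0.85 [0.3764 0.4132 0.    ]
cap s [303.4 295.8] 0.84 [0.4471 0.306  0.    ]
cap s [262.8 308.3] 0.81 [ 0.5133  0.3866 -0.    ]
cap s [359.5 280.9] 0.62 [0.3441 0.1926 0.    ]
cap s [358.7 317.1] 0.6 [0.2993 0.3004 0.    ]
socket s [309.  200.6] 0.7 [0.5849 0.0324 0.075 ]
guard_edge s [312.7 186.9] 0.65 [ 0.6043 -0.0256  0.085 ]
guard_edge s [241.3 275.2] 0.46 [0.5672 0.3861 0.085 ]
{'clock': 13.0833, 'joint_pos': array([  5.0681,   5.6383, -19.5039,  -0.0027, -64.9351,  84.9408]), 'qvel': array([-0.0297, -0.1051,  0.1427, -0.0082, -0.0141,  0.0339]), 'tau': array([ -0.0015, -36.4854,  28.2629,   6.6284,   0.074 ,   0.0001]), 'tool_pos': array([ 0.4934, -0.1488,  0.2395]), 'orientation': array([179.9956,   0.0772,   0.0078]), 'force': array([-0.7575, -0.1754, -0.4638]), 'moment': array([-0.0944,  0.0854, -0.0037]), 'opening': 0.08753434851630987}
```

View pics/t8.png

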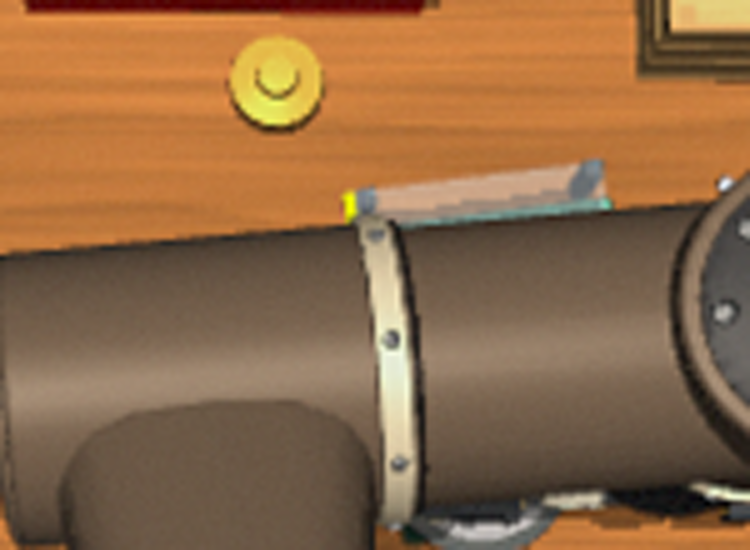

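View pics/s8.png

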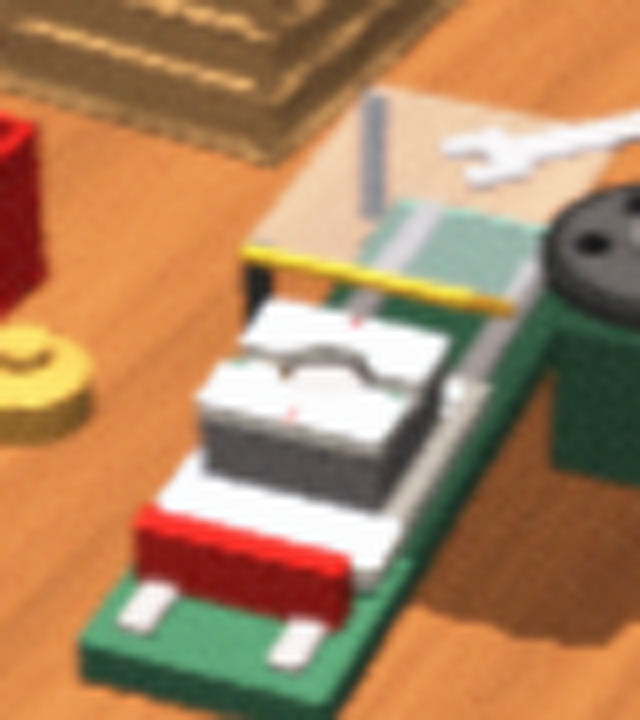

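View pics/t8c.png

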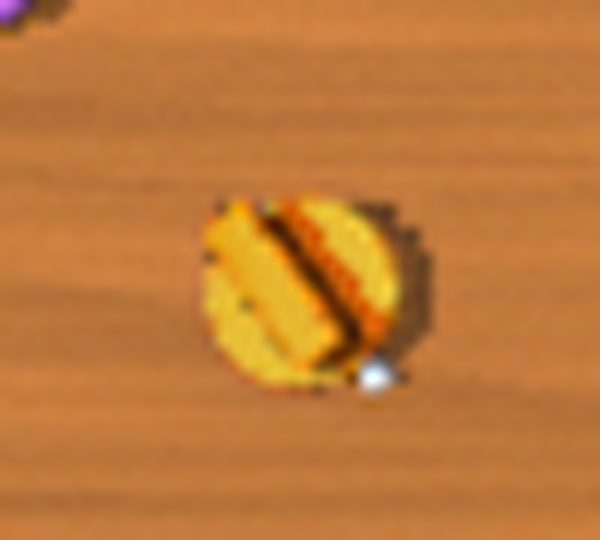

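View pics/s8c.png

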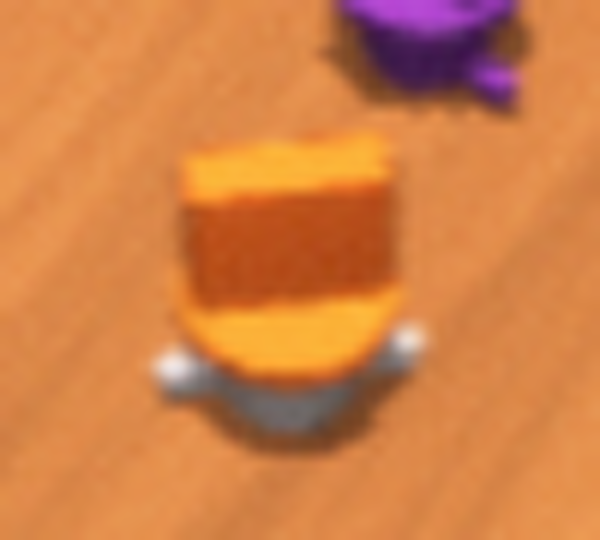

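```bash
python3 - <<'E'
from h import *
np.set_printoptions(precision=4,suppress=True)
s=vision.snapshot("side");t=vision.snapshot("top")
S=lambda x,y:(x/12+285,y/12+265);T=lambda x,y:(x/12+195,y/12+205);Q=lambda x,y:(x/8+270,y/8+150)
ang=lambda a,b:np.degrees(np.arctan2(*(a-b)[[1,0]]))
a=atz(s,S(170,368),.007);b=atz(s,S(413,340),.007);print("lugs",a,b,np.linalg.norm(a-b),(a+b)/2,ang(a,b))
# wing top quad in side
q=[atz(s,S(*p),.066) for p in((185,160),(385,135),(393,178),(192,203))];print("wing s",np.mean(q,0),ang(q[1],q[0]),ang(q[2],q[3]))
q=[atz(t,T(*p),.066) for p in((240,203),(345,335),(310,368),(205,240))];print("wing t",np.mean(q,0),ang(q[0],q[1]),ang(q[3],q[2]),[np.linalg.norm(q[i]-q[i-1]) for i in range(4)])
print("disc t",atz(t,T(302,293),.030))
r=[atz(s,Q(*p),.075) for p in((356,322),(291,414))];print("red",r,np.mean(r,0),ang(r[1],r[0]),np.linalg.norm(r[0]-r[1]))
r=[atz(s,Q(*p),.075) for p in((237,362),(402,400))];print("green",r,np.mean(r,0),ang(r[0],r[1]),np.linalg.norm(r[0]-r[1]))
r=[atz(s,Q(*p),.075) for p in((268,300),(450,338),(383,447),(197,393))];print("sq",r,np.mean(r,0))
r=[atz(s,Q(*p),.085) for p in((243,252),(515,310))];print("edge",r,np.mean(r,0),ang(r[0],r[1]),np.linalg.norm(r[0]-r[1]))
E
```

```text
lugs [0.4533 0.316  0.007 ] [0.4129 0.2854 0.007 ] 0.050642585887417886 [0.4331 0.3007 0.007 ] 37.111567781294944
wing s [0.4312 0.3051 0.066 ] -141.64640521503588 -141.80883262874508
wing t [0.4319 0.2993 0.066 ] 39.34413679849487 40.226612460317355 [np.float64(0.011708374837987968), np.float64(0.03969333421905805), np.float64(0.011025870887393745), np.float64(0.03892691611539751)]
disc t [0.432 0.3   0.03 ]
red [array([ 0.5975, -0.025 ,  0.075 ]), array([0.5888, 0.0414, 0.075 ])] [0.5931 0.0082 0.075 ] 97.43418673674125 0.06704344737347431
green [array([0.624 , 0.0215, 0.075 ]), array([0.5568, 0.0131, 0.075 ])] [0.5904 0.0173 0.075 ] 7.113727587247119 0.06770946303590795
sq [array([ 0.6353, -0.0219,  0.075 ]), array([ 0.5602, -0.033 ,  0.075 ]), array([0.5487, 0.0433, 0.075 ]), array([0.6266, 0.0468, 0.075 ])] [0.5927 0.0088 0.075 ]
edge [array([ 0.6536, -0.034 ,  0.085 ]), array([ 0.5405, -0.0493,  0.085 ])] [ 0.5971 -0.0416  0.085 ] 7.72568606314375 0.11415903404696681
```

```bash
python3 -m handwheel '[[[-0.0051,-0.0374,0,0,0],[-0.0051,-0.0374,0,0,0],[-0.0051,-0.0374,0,0,0],[-0.0051,-0.0374,0,0,0],[-0.0051,-0.0374,0,0,0],[-0.0051,-0.0374,0,0,0],[-0.0051,-0.0374,0,0,0],[-0.0051,-0.0374,0,0,0],[-0.0051,-0.0374,0,0,0],[-0.0051,-0.0374,0,0,0],[-0.0051,-0.0374,0,0,0],[-0.0053,-0.0374,0,0,0],[0,0,0,-0.112,0.3],[0,0,0,-0.112,0.3],[0,0,0,-0.112,0.3],[0,0,0,-0.112,0.3],[0,0,0,-0.112,0.3],[0,0,0,-0.112,0.3],[0,0,0,0,0.3],[0,0,0,0,0.3]]]'
python3 - <<'E'
from h import *
np.set_printoptions(precision=4,suppress=True)
s=vision.snapshot("side");t=vision.snapshot("top")
save(s,"s9.png");save(t,"t9.png");save(t,"t9c.png",(280,120,400,220),6)
for n,z in(("socket",.075),("guard_edge",.085)):
  for p in(t,s):
    for r in place_of(n,p)[:1]:print(n,np.array(r['xy']),r['conf'],atz(p,r['xy'],z))
print(telemetry.get_obs()['tool_pos'],telemetry.get_obs()['orientation'])
E
```

```text
clock: 14.85
tool_pos: [0.4321, 0.3, 0.24]
orientation: [180.0, 0.0, 38.3]
force: [-0.4, -0.2, 0.1]
opening: 0.0613
socket [323.8 170.1] 0.94 [0.5977 0.0034 0.075 ]
guard_edge [339.5 168.3] 0.98 [ 0.6011 -0.0404  0.085 ]
guard_edge [312.6 186.8] 0.77 [ 0.6048 -0.026   0.085 ]
[0.4322 0.3    0.2401] [179.9999   0.002   38.4382]
```

View pics/t9c.png

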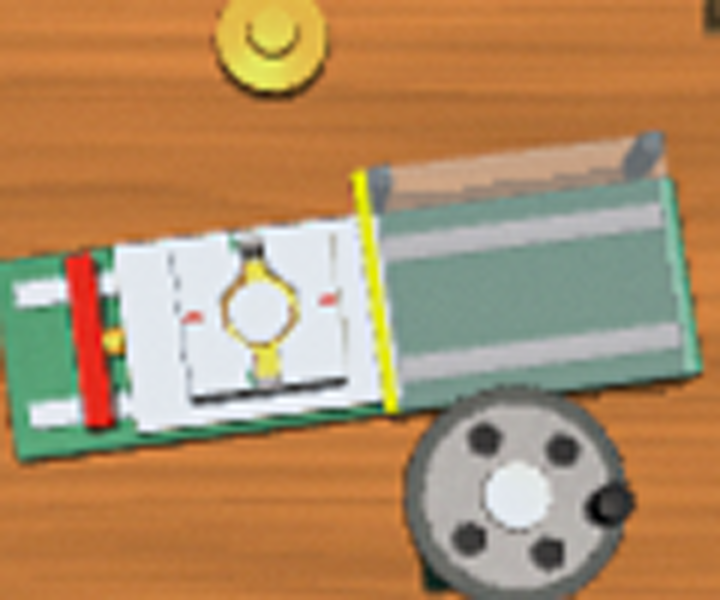

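View pics/s9.png

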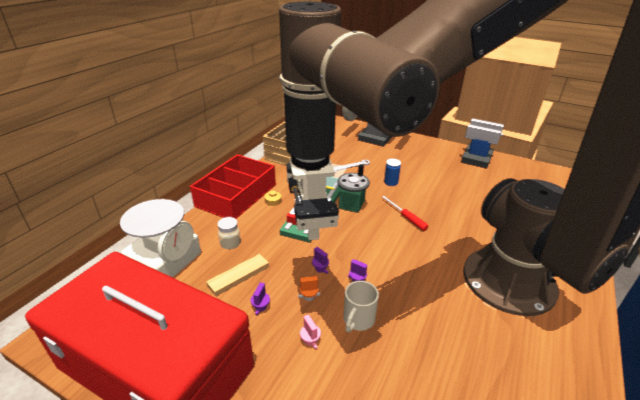

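Carriage touches the stop's brass stud (crop (115,340)); socket is fully clear of the yellow edge. Go down on the orange cap.

```bash
python3 -m handwheel '[[[0,0,0.035,0,0.3],[0,0,0.035,0,0.3],[0,0,0.035,0,0.3],[0,0,0.035,0,0.3],[0,0,0.025,0,0.3],[0,0,0.015,0,0.3],[0,0,0.006,0,0.3],[0,0,0,0,0.3],[0,0,0,0,0.3]]]'
python3 - <<'E'
from h import *
np.set_printoptions(precision=4,suppress=True)
s=vision.snapshot("side");t=vision.snapshot("top")
save(s,"s10.png",(270,220,350,320),6)
Q=lambda x,y:(x/6+280,y/6+120)
ang=lambda a,b:np.degrees(np.arctan2(*(a-b)[[1,0]]))
r=[atz(t,Q(*p),.075) for p in((194,318),(328,300))];print("red",r,np.mean(r,0),ang(r[0],r[1]),np.linalg.norm(r[0]-r[1]))
r=[atz(t,Q(*p),.075) for p in((251,242),(267,384))];print("green",r,np.mean(r,0),ang(r[0],r[1]),np.linalg.norm(r[0]-r[1]))
print("hole",atz(t,Q(259.5,311),.075))
r=[atz(t,Q(*p),.085) for p in((360,172),(391,411))];print("edge",r,np.mean(r,0),ang(r[0],r[1]),np.linalg.norm(r[0]-r[1]))
E
```

```text
clock: 15.9
tool_pos: [0.4325, 0.3004, 0.0547]
orientation: [180.0, -0.0, 38.5]
force: [-0.6, 0.3, -0.2]
opening: 0.0614
red [array([0.5893, 0.0358, 0.075 ]), array([ 0.598 , -0.0274,  0.075 ])] [0.5937 0.0042 0.075 ] 97.91468349702158 0.06375615084853258
green [array([0.6257, 0.0089, 0.075 ]), array([0.558 , 0.0015, 0.075 ])] [0.5918 0.0052 0.075 ] 6.257360064582668 0.06816817022072799
hole [0.5927 0.0049 0.075 ]
edge [array([ 0.6574, -0.0422,  0.085 ]), array([ 0.5439, -0.0559,  0.085 ])] [ 0.6006 -0.049   0.085 ] 6.920812257507537 0.11426458347347584
```

View pics/s10.png

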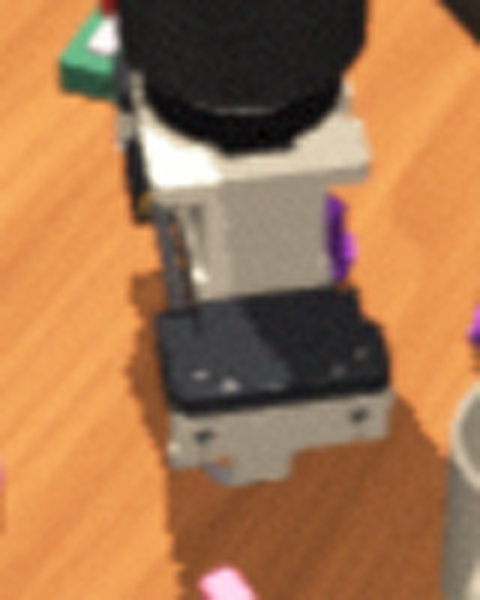

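```bash
python3 -m handwheel '[[[0,0,0,0,0.6],[0,0,0,0,1],[0,0,0,0,1],[0,0,0,0,1],[0,0,0,0,1],[0,0,0,0,1],[0,0,0,0,1],[0,0,0,0,1],[0,0,0,0,1]]]'
```

```text
clock: 16.75
tool_pos: [0.4321, 0.3, 0.0541]
orientation: [180.0, 0.0, 38.5]
force: [-0.4, -0.7, 0.3]
opening: 0.014
```

```bash
python3 -m handwheel '[[[0,0,-0.01,0,1],[0,0,-0.03,0,1],[0,0,-0.035,0,1],[0,0,-0.035,0,1],[0,0,0,0.1092,1],[0,0,0,0.1092,1],[0,0,0,0.1092,1],[0,0,0,0.1092,1],[0,0,0,0.1092,1]]]'; python3 -m handwheel '[[[0.0122,0.0313,0,0,1],[0.0122,0.0313,0,0,1],[0.0122,0.0313,0,0,1],[0.0122,0.0313,0,0,1],[0.0122,0.0313,0,0,1],[0.0122,0.0313,0,0,1],[0.0122,0.0313,0,0,1],[0.0122,0.0313,0,0,1],[0.0122,0.0313,0,0,1],[0.0123,0.0316,0,0,1],[0,0,0,0,1],[0,0,0,0,1],[0,0,0,0,1]]]'
python3 - <<'E'
from h import *
np.set_printoptions(precision=4,suppress=True)
s=vision.snapshot("side");t=vision.snapshot("top")
save(s,"s11.png",(260,120,360,230),6.5);save(t,"t11.png",(250,100,420,230),4.5)
print(telemetry.get_obs())
E
```

```text
clock: 17.5
tool_pos: [0.432, 0.2999, 0.1649]
orientation: [-180.0, -0.0, 6.9]
force: [0.1, 0.1, -1.2]
opening: 0.0136
clock: 18.58
tool_pos: [0.5924, 0.0043, 0.1643]
orientation: [-180.0, 0.0, 7.2]
force: [0.3, 0.6, -1.7]
opening: 0.0137
{'clock': 18.6833, 'joint_pos': array([ 19.3963,  16.4342, -16.2431,  -0.0098, -57.3152,  77.8862]), 'qvel': array([ 0.4931, -0.0957, -0.1369,  0.0329,  0.109 ,  0.1437]), 'tau': array([ -0.6366, -49.8596,  26.7323,   6.3452,   0.0734,  -0.0042]), 'tool_pos': array([0.5923, 0.0053, 0.1645]), 'orientation': array([-179.9903,   -0.0057,    7.2771]), 'force': array([ 0.1658,  1.0046, -1.1863]), 'moment': array([-0.0794,  0.2076,  0.0132]), 'opening': 0.013589555808071582}
```

View pics/s11.png

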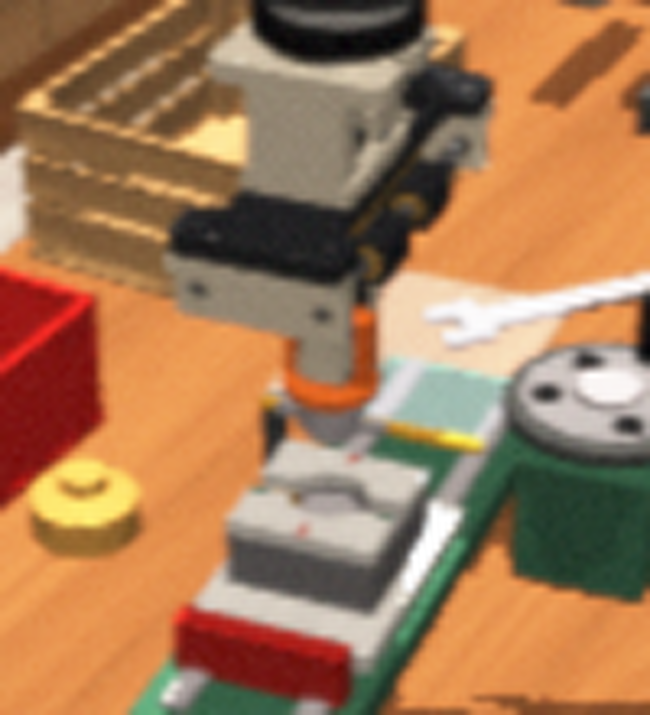

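View pics/t11.png

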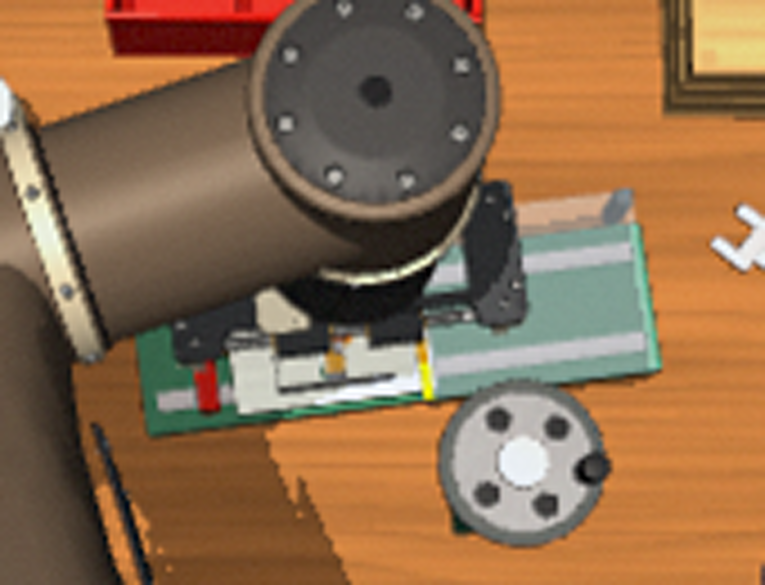

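```bash
python3 - <<'E'
from h import *
np.set_printoptions(precision=4,suppress=True)
s=vision.snapshot("side")
Q=lambda q:((q[0]-260)*6.5,(q[1]-120)*6.5)
c=np.array([.5923,.005])
print("disc top/bot centre",Q(proj(s,[*c,.1404])),Q(proj(s,[*c,.1344])),"foot",Q(proj(s,[*c,.1104])))
for th in range(0,360,45):
  print(th,Q(proj(s,[c[0]+.023*np.cos(np.radians(th)),c[1]+.023*np.sin(np.radians(th)),.1374])))
print("socket c",Q(proj(s,[*c,.075])))
E
python3 - <<'E'
import cv2
im=cv2.imread('pics/s11.png')[260:540,200:460]
cv2.imwrite('pics/s11c.png',cv2.resize(im,None,fx=2,fy=2))
E
```

```text
disc top/bot centre (np.float64(333.32878209602046), np.float64(372.37731299665825)) (np.float64(333.3210210901598), np.float64(383.5062313562135)) foot (np.float64(333.2904128480207), np.float64(427.3970148464231))
0 (np.float64(289.75645638796664), np.float64(365.0285983599995))
45 (np.float64(284.7900313914081), np.float64(385.15257781886606))
90 (np.float64(308.5531035198531), np.float64(401.4277949631201))
135 (np.float64(347.2879506599743), np.float64(403.90661876850794))
180 (np.float64(377.5133149149285), np.float64(391.0546352481815))
225 (np.float64(381.3836679646956), np.float64(370.8174439923912))
270 (np.float64(357.41096158098964), np.float64(355.12148720839815))
315 (np.float64(319.77237034118593), np.float64(352.75590959740606))
socket c (np.float64(333.2465000778782), np.float64(490.3658674193624))
```

View pics/s11c.png

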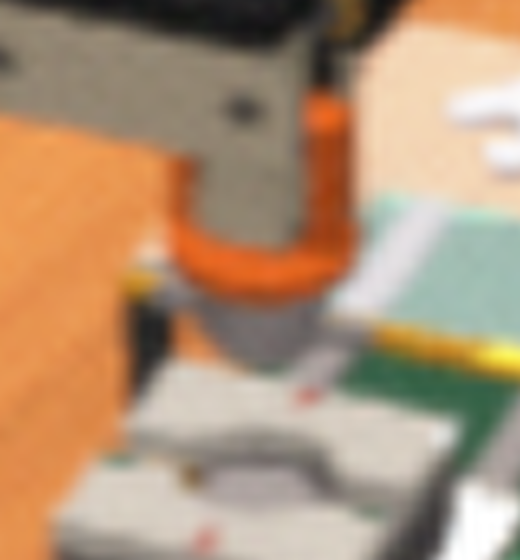

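```bash
python3 - <<'E'
from h import *
s=vision.snapshot("side");t=vision.snapshot("top")
def draw(im,off,k,p,c,yaw=7.2):
    X=np.array([np.cos(np.radians(yaw)),np.sin(np.radians(yaw))]);Y=np.array([-X[1],X[0]])
    pts=[[*(c+.018*(np.cos(a)*X+np.sin(a)*Y)),.075] for a in np.linspace(0,6.283,60)]
    sq=[[*(c+.037*(i*X+j*Y)),.075] for i,j in((1,1),(-1,1),(-1,-1),(1,-1))]
    for P,col in((pts,(255,0,255)),(sq,(255,120,0))):
        u=np.array([(proj(p,q)-off+.5)*k for q in P]).astype(np.int32);cv2.polylines(im,[u],True,col,1,cv2.LINE_AA)
outs=[]
a=cv2.imread('pics/s8.png');b=cv2.imread('pics/t9c.png')
for c in([.5925,.005],[.5925,.009]):
    A=a.copy();B=b.copy();draw(A,np.array([270,150]),8,s,np.array(c));draw(B,np.array([280,120]),6,t,np.array(c))
    outs.append(np.hstack([A[260:560,150:500],B[190:490,90:440]]))
cv2.imwrite('pics/ov.png',np.vstack(outs))
E
```

```text
(no output)
```

View pics/ov.png

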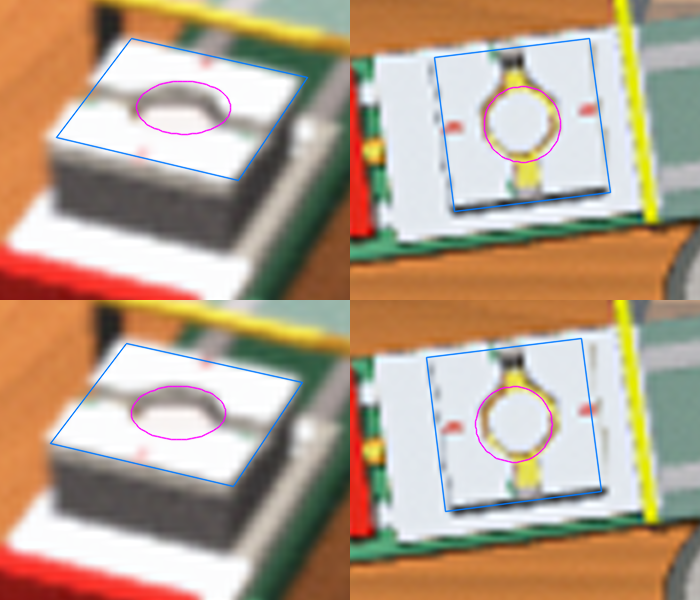

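Overlay: the top view fits y ≈ 0.005, the side view ≈ 0.007. Shift 0.7 mm in +y and go in slowly.

```bash
python3 -m handwheel '[[[0,-0.0007,0.01,0,1],[0,0,0.012,0,1],[0,0,0.008,0,1],[0,0,0.003,0,1],[0,0,0,0,1]]]'; python3 -m handwheel '[[[0,0,0.002,0,1],[0,0,0.002,0,1],[0,0,0.001,0,1],[0,0,0,0,1]]]'; python3 -m handwheel '[[[0,0,0.002,0,1],[0,0,0.002,0,1],[0,0,0,0,1]]]'
```

```text
clock: 19.25
tool_pos: [0.5919, 0.0053, 0.1298]
orientation: [180.0, 0.1, 7.2]
force: [-0.1, 0.3, -1.0]
opening: 0.0139
clock: 19.58
tool_pos: [0.5926, 0.0052, 0.1261]
orientation: [-180.0, -0.0, 7.2]
force: [-0.3, -0.4, -1.4]
opening: 0.0139
clock: 19.83
tool_pos: [0.5924, 0.0052, 0.1217]
orientation: [180.0, 0.0, 7.2]
force: [0.3, 0.6, -0.1]
opening: 0.0138
```

```bash
python3 -m handwheel '[[[0,0,0.002,0,1],[0,0,0.002,0,1],[0,0,0.002,0,1],[0,0,0,0,1]]]'; python3 -m handwheel '[[[0,0,0.002,0,1],[0,0,0.002,0,1],[0,0,0.002,0,1],[0,0,0,0,1]]]';  python3 -m handwheel '[[[0,0,0.0015,0,1],[0,0,0.0015,0,1],[0,0,0,0,1],[0,0,0,0,1]]]'
python3 - <<'E'
from h import *
s=vision.snapshot("side")
save(s,"s12.png",(270,140,350,220),7.5);print(telemetry.get_obs()['force'])
E
```

```text
clock: 20.17
tool_pos: [0.5928, 0.0053, 0.116]
orientation: [180.0, -0.0, 7.2]
force: [-0.7, 1.0, 1.1]
opening: 0.0139
clock: 20.5
tool_pos: [0.5928, 0.0053, 0.11]
orientation: [180.0, -0.0, 7.2]
force: [-1.1, -0.2, 3.7]
opening: 0.0138
clock: 20.83
tool_pos: [0.5928, 0.0053, 0.1072]
orientation: [180.0, -0.0, 7.2]
force: [-0.0, -0.6, 4.0]
opening: 0.014
[-0.39609045 -0.73648564  4.22790523]
```

View pics/s12.png

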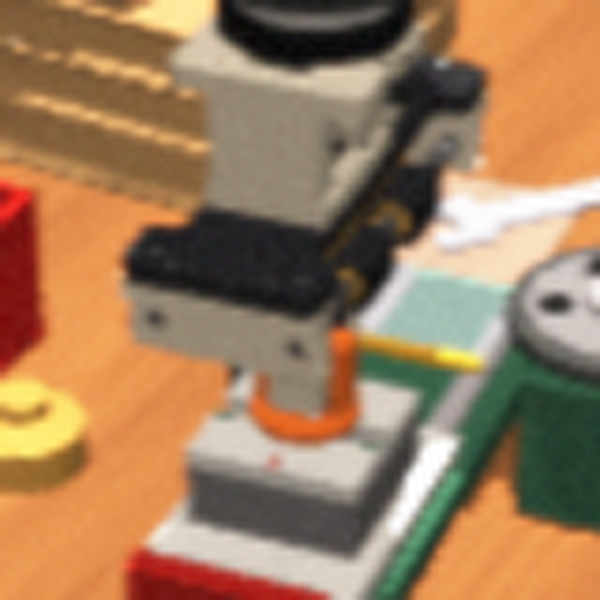

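```bash
python3 -m handwheel '[[[0,0,0.001,0,1],[0,0,0.0008,0,1],[0,0,0,0,1],[0,0,0,0,1]]]'; python3 -m handwheel '[[[0,0,0,0.08,1],[0,0,0,0.08,1],[0,0,0,0.08,1],[0,0,0,0.08,1],[0,0,0,0.08,1],[0,0,0,0,1]]]'; python3 -c "
from h import *
print(telemetry.get_obs()['moment'])"
```

```text
clock: 21.22
tool_pos: [0.5928, 0.0053, 0.1054]
orientation: [180.0, -0.0, 7.2]
force: [-0.8, -1.0, 4.6]
opening: 0.0141
clock: 21.72
tool_pos: [0.5928, 0.0059, 0.1054]
orientation: [-179.9, -0.0, -15.9]
force: [-0.9, 2.5, 4.2]
opening: 0.0137
[1.23118869 0.59020623 0.02699312]
```

```bash
python3 -m handwheel '[[[0,0,0,0.08,1],[0,0,0,0.08,1],[0,0,0,0.08,1],[0,0,0,0.08,1],[0,0,0,0.08,1],[0,0,0,0,1]]]'; python3 -m handwheel '[[[0,0,0,0.08,1],[0,0,0,0.08,1],[0,0,0,0.08,1],[0,0,0,0.08,1],[0,0,0,0.08,1],[0,0,0,0,1]]]'; python3 -c "
from h import *
o=telemetry.get_obs();print(o['moment'],o['tau'])"
```

```text
clock: 22.22
tool_pos: [0.5934, 0.0064, 0.1056]
orientation: [-179.9, -0.0, -38.7]
force: [0.1, 4.9, 4.9]
opening: 0.0137
clock: 22.72
tool_pos: [0.5949, 0.0071, 0.106]
orientation: [-179.7, -0.0, -61.6]
force: [3.6, 7.7, 2.5]
opening: 0.0138
[ 2.94118131 -1.0225573   0.07547358] [ -4.4763051  -49.65704083  19.19498384   6.33781582  -2.02075638
  -1.5220632 ]
```

Lateral load is building (socket lies slightly +x/+y of my target). I'll ease the tool over and press a bit more before finishing the turn.

```bash
python3 -m handwheel '[[[-0.0003,-0.001,0.0004,0,1],[-0.0003,-0.001,0.0003,0,1],[0,0,0,0,1]]]'; python3 -c "
from h import *
o=telemetry.get_obs();print(o['moment'],o['tau'])
s=vision.snapshot('side');save(s,'s13.png',(270,140,350,220),7.5)"
```

```text
clock: 22.97
tool_pos: [0.5955, 0.0076, 0.1055]
orientation: [-179.8, -0.0, -61.3]
force: [0.4, 2.5, 6.9]
opening: 0.014
[ 1.26192066 -0.09547724  0.16128757] [ -2.03012936 -47.93693662  20.31253338   5.22242412  -0.56761505
  -0.15086674]
```

View pics/s13.png

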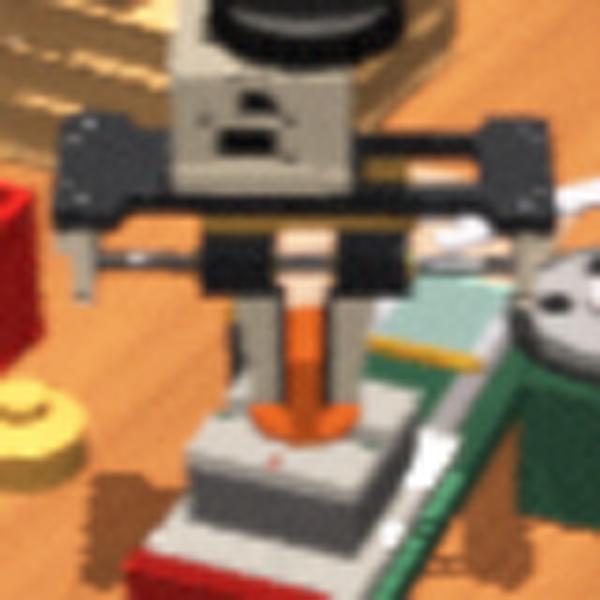

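```bash
python3 -m handwheel '[[[0,-0.0003,0,0.06,1],[0,-0.0003,0,0.06,1],[0,0,0,0.06,1],[0,0,0,0.06,1],[0,0,0,0,1]]]'; python3 -m handwheel '[[[0,0,0,0.05,1],[0,0,0,0.05,1],[0,0,0,0.03,1],[0,0,0,0,1],[0,0,0,0,1]]]'; python3 -c "
from h import *
o=telemetry.get_obs();print(o['moment'],o['tau'],o['orientation'])"
```

```text
clock: 23.43
tool_pos: [0.5963, 0.0078, 0.1055]
orientation: [-179.8, 0.0, -75.3]
force: [1.6, 2.9, 5.9]
opening: 0.0136
clock: 23.85
tool_pos: [0.5964, 0.0078, 0.1056]
orientation: [-179.8, 0.0, -82.5]
force: [1.6, 3.7, 6.2]
opening: 0.0138
[ 1.11714697 -0.65242558  0.15521547] [ -1.81975018 -48.68740797  20.02619147   5.00547454  -1.01031605
  -0.26671596] [-1.79783293e+02  2.93694772e-02 -8.25092739e+01]
```

```bash
python3 -m handwheel '[[[0,0,0,0.03,1],[0,0,0,0.03,1],[0,0,0,0,1],[0,0,0,0,1]]]'; python3 -c "
from h import *
o=telemetry.get_obs();print(o['moment'],o['tau'][-1],o['orientation'],o['joint_pos'])
s=vision.snapshot('side');save(s,'s14.png',(270,140,350,220),7.5)
t=vision.snapshot('top');save(t,'t14.png',(270,120,410,220),5.5)"
```

```text
clock: 24.18
tool_pos: [0.5965, 0.0078, 0.1055]
orientation: [-179.8, 0.0, -85.9]
force: [1.2, 2.4, 4.6]
opening: 0.0137
[ 1.02651744 -0.63575412  0.62859849] -0.7562872767448425 [-1.79784545e+02  2.62966693e-02 -8.58871941e+01] [ 1.95289721e+01  2.01646116e+01 -1.96824147e+01  4.17107987e-02
 -4.99382881e+01 -1.54430015e+01]
```

View pics/s14.png

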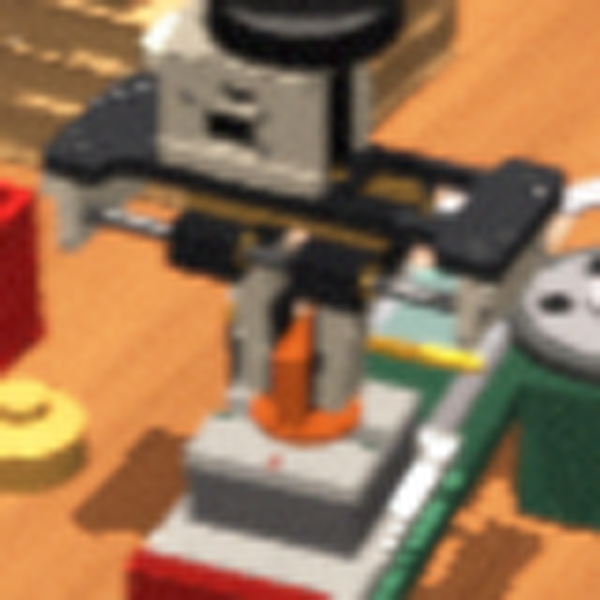

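View pics/t14.png

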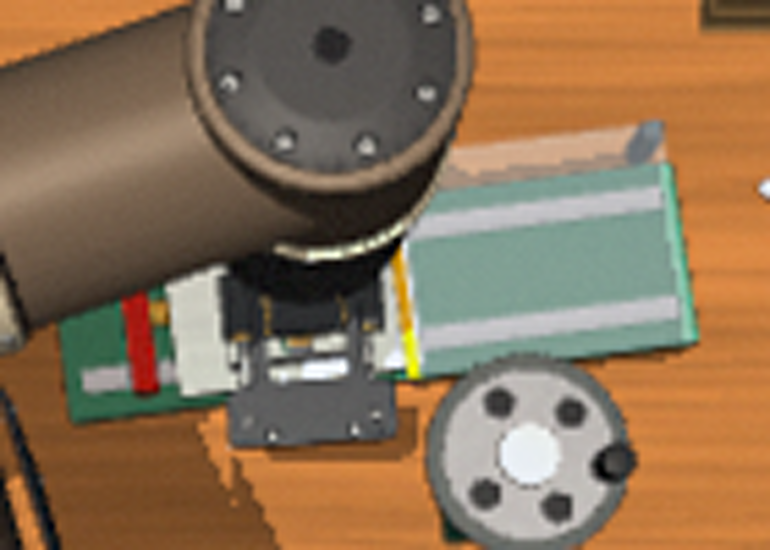

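Moment jumped from 0.16 to 0.63 N m, so the twist stop is reached. The wheel knob hasn't moved and the carriage is still at the stop. Ease slightly, hold, check stability.

```bash
python3 -m handwheel '[[[0,0,0.0003,-0.015,1],[0,0,0,0,1],[0,0,0,0,1],[0,0,0,0,1]]]'; python3 -m handwheel '[[[0,0,0,0,1],[0,0,0,0,1],[0,0,0,0,1],[0,0,0,0,1],[0,0,0,0,1],[0,0,0,0,1],[0,0,0,0,1],[0,0,0,0,1],[0,0,0,0,1],[0,0,0,0,1],[0,0,0,0,1],[0,0,0,0,1]]]'; python3 -c "
from h import *
o=telemetry.get_obs();print(o['moment'],o['tau'][-1],o['orientation'],o['force'])
s=vision.snapshot('side');save(s,'s15.png',(290,160,330,210),12)
save(s,'s15f.png')
c=[.5961,.0075]
for r in place_of('socket',s)+place_of('guard_edge',s):print(r['xy'],r['conf'])"
```

```text
clock: 24.62
tool_pos: [0.5964, 0.0078, 0.1055]
orientation: [-179.8, 0.0, -85.0]
force: [1.2, 2.5, 7.3]
opening: 0.014
clock: 25.62
tool_pos: [0.5965, 0.0078, 0.1055]
orientation: [-179.8, 0.0, -85.0]
force: [0.7, 3.1, 8.1]
opening: 0.0139
[ 1.16824547 -0.35955124  0.57835295] -0.5211793072521687 [-1.79772688e+02  2.63419933e-02 -8.50285899e+01] [0.68246423 3.0765463  8.11888271]
[309.6, 197.2] 0.58
[229.0, 244.4] 0.38
[315.1, 189.5] 0.77
[362.6, 167.9] 0.27
```

View pics/s15.png

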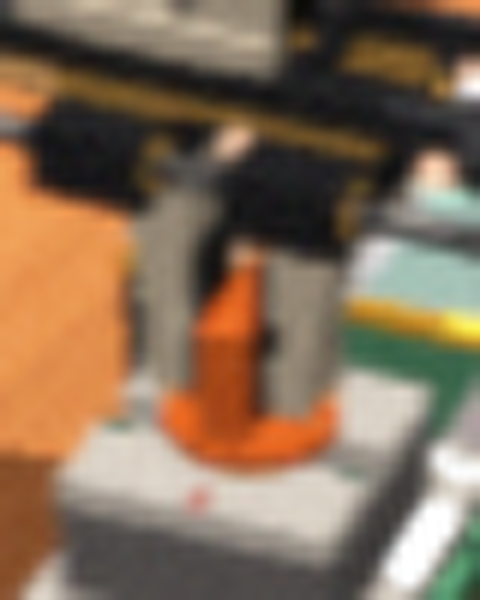

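View pics/s15f.png

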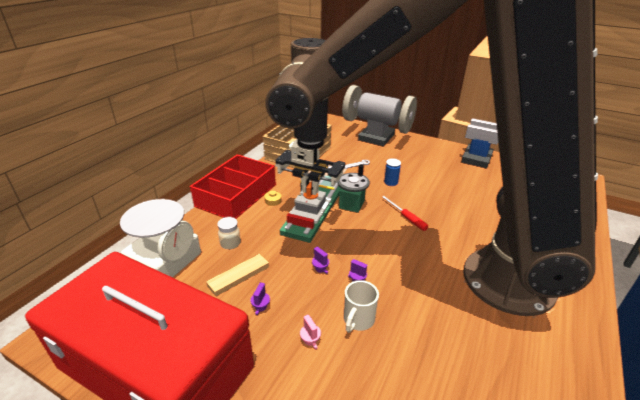

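The wing lines up with the red dash (crop (200,497)), the disc sits on the rim, and everything stayed stable for 1 s. Nothing else on the bench has moved.

```bash
python3 -c "
from plant import close_job
print(close_job())"
```

```text
the job is handed in; nothing more can be done
None
```

The carriage is wound to the red stop, and the orange cap is in the socket, pressed in and turned a quarter turn clockwise. The gripper is still holding it. I handed the job in at about 26 s.

**Carriage:** I pinched the crank knob and wound it about 267° clockwise until it stalled at 22 N. The pictures showed the carriage against the brass stud on the stop and the socket clear of the guard. During the twist, neither the knob nor the carriage had shifted.

**Cap:** The lugs went into the slots with almost no force. The disc ended about 0.4 mm above the rim by the height reading. I turned the hand about 92–93° clockwise, up to the twist stop, where the moment rose from 0.16 to about 0.6 N m. The wing lines up with the red dash.

**Hold:** For 1 s before handing in, the pose did not drift, with 8 N pushing up from the spring, 3 N sideways, and the grip opening steady at 14 mm.

**Disagreements:**
- The two cameras put the socket a few millimetres apart along y. During the twist the sideways load rose to about 8 N, so I moved the tool about 2 mm and it dropped to 3 N.
- The stall came at about 56 mm of travel, but from the first picture I had expected about 44 mm. I relied on the force and the pictures for contact with the stop.

The last side picture shows the other things on the bench where they were.

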